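# Check a drone battery at the magnifier and dock it in the sloping charger

## Task

Lift the blue battery pack out of the wooden rack and hold it up for inspection at the white desk magnifier: upright, over the yellow mark and level with the middle of the lens, its broad face towards the lens, kept still for a full second. Then slide it, contact end first, into the orange slot of the sloping charger, press it gently but fully home and let go. Never force or ram it, and leave everything else where it is.

Things in the scene. Friction and masses are not known exactly. Their poses are not given: they have to be found in the camera images.
- pack_blue: Blue battery pack to dock: rigid slab 18 mm thick (x), 60 wide (y), 120 long (z), about 0.24 kg, black top cap, white patch on both sides, brass contacts at the lower end. Origin: centre of the contact end face; z towards the cap. Both broad faces are alike: either way round is right. It starts upright in one of the three rack pockets, 85 mm standing clear above the walls.
- blue_center (a point): Centre of the blue pack, 60 mm from either end.
- pack_red: Red pack of the same size, standing in another pocket; must stay.
- pack_green: Green pack of the same size, standing in another pocket; must stay.
- rack: Fixed plywood rack, 236 (x) x 84 (y) x 47 mm high. Origin: centre of its underside. Three open pockets side by side along its x, 75 mm apart; pocket floor 12 mm up, walls 35 mm high above it; pockets 22 x 64 mm inside, long side along the rack's y.
- magnifier: Fixed white desk magnifier. Foot plate 170 x 100 x 12 mm, from 110 mm in front of the origin (-x, robot side) to 60 mm behind. The upright round lens (rim 124 mm across, 12 thick) faces along x; its centre is 200 mm up and 20 mm behind the origin, on a thin post. Origin: on the table.
- view (a point): Viewing point, 95 mm in front (-x of the magnifier) of the lens centre, 200 mm above the table, straight over the yellow rectangle on the foot plate. The centre of the blue pack belongs here, pack upright, its thickness (x) along the magnifier's x.
- charger_face: Grey sloping face of the fixed charger, 64 (x) x 136 (y) mm. Origin: its centre, level with the orange bay's top, 115 mm above the table. z points out of the slot, 35 degrees from vertical, leaning to the robot side. A pack slides in along -z, its z parallel to this z, its thickness along this x. y runs level along the slot. The slot stands up to 16 mm to either side along y (see bay_center).
- bay_center (a point): Middle of the space in which the orange bay (38 x 80 mm, its top 4 mm above the grey walls) floats (the face's origin). The slot in the bay's middle is 20 x 62 mm, below a 6 mm high bevelled lip that opens 4 mm wider on each x side, 1.5 mm on each y side. The bay stands up to 16 mm off along the face's y; this is not reported: see it or feel for it. It slides if pushed sideways with over 2 N.
- home (a point): Where the centre of the contact end is when fully home (give or take the bay's sideways offset): 65 mm down the slot from the face; 55 mm of the pack then stands out. 55 mm down, the pack meets a stiff contact shoe, which takes about 9 N to push the last 10 mm to a firm stop; it has no spring and stays down.
- charger: Fixed black base of the charger, 150 x 140 x 14 mm. Origin: centre of its underside, x away from the robot's side; the face's origin is 30 mm towards -x and 115 mm above it.
- tin: Bystander: green and silver tin, 75 x 100 x 35 mm.
- dropper: Bystander: small amber bottle, 28 mm across, 70 mm high.
- pen_cup: Bystander: white cup, 72 mm across, 100 mm high.
- mouse: Bystander: white computer mouse, 100 x 60 x 26 mm.
- screwdriver: Bystander: screwdriver lying on the table in front of the robot.

How it is judged:
On the way:
1. the blue pack is held still at the viewing point for a second: centre within 25 mm, upright within 14 degrees, broad face to the lens within 20 degrees (distance between blue_center and view below 0.025 m and angle between pack_blue's own z axis and vertical below 0.25 rad and angle between the x axis of pack_blue and the x axis of magnifier, either way round below 0.35 rad and linear speed of pack_blue below 0.05 m/s), for 0.9 s.
At the end, for the whole second after the job is handed in: The blue pack is fully home in the charger slot: contact end at least 61.5 mm deep along the face's -z (65 is the firm stop), in the slot (within 4 mm in the face's x, 20 mm in y), in line with the slot within 4.5 degrees, at rest; the other packs and all bystanders within 25 mm of where they began (z of pack_blue in the frame of charger_face below -0.0615 m and x of pack_blue in the frame of charger_face between -0.004 and 0.004 m and y of pack_blue in the frame of charger_face between -0.02 and 0.02 m and angle between the z axis of pack_blue and the z axis of charger_face, either way round below 0.08 rad and linear speed of pack_blue below 0.01 m/s and distance of each of pack_red, pack_green, tin, dropper, pen_cup, mouse, screwdriver from where it was at the start of the episode below 0.025 m); the robot touches nothing.
It fails at once if the blue pack is forced or rammed against the charger (over 60 N) (contact force between pack_blue and charger above 60 N).
It fails at once if another pack or a bystander is displaced by more than 40 mm (distance of any of pack_red, pack_green, tin, dropper, pen_cup, mouse, screwdriver from where it was at the start of the episode above 0.04 m).
It also fails if it takes over 61 s, if anything falls off the work surface, if the arm or the gripper's body presses on something with over 40 N, if the wrist force passes 120 N, or if a joint passes its speed limit or range.

## Robot

A 7-joint arm with a two-finger parallel gripper is mounted at the origin on the work surface. World frame = base frame: x ahead of the robot, y to its left, z up, the work surface at z = 0. Lengths are in m, angles in rad, forces in N, time in s.
With the tool pointing down it reaches from about 0.425 to 0.825 m from the base axis. Payload 3.6 kg.
Tool frame: the origin (TCP) lies between the finger pads; the fingertips stand 22 mm ahead of it and the grasp point (between the pads) lies 3 mm ahead of it (ctrl.tip_reach is the z of the fingertips in the tool frame, in m); z points along the fingers, y is the line along which they close (so a half turn about z gives the same grasp; the last joint's range is limited). The gripper opens to 93 mm and grips with 3 to 60 N. Pads are 15 mm wide; open, the fingers measure 128 mm over their backs; the gripper's body (75 mm by 188 mm) begins 65 mm behind the grasp point.
Start: joints at [-1.351, 0.615, -0.013, 1.423, 0.008, 1.103, -0.04], TCP at [0.159, 0.63, 0.241] pointing down, gripper open.
Joint ranges: [-3.12, 3.12], [-0.3, 2.06], [-1.34, 1.32], [0.26, 2.42], [-1.36, 4.5], [0.01, 1.98], [-2.84, 2.84]. Speed limits (rad/s): [2.79, 2.79, 3.14, 3.14, 3.14, 3.14, 3.14].

## Interface

Orientations are given as a 3x3 rotation matrix whose columns are the frame's x, y, z axes.
In Python, from station import monitor, snapshot, camera_info, ctrl gives the robot as it stands.
- The arm moves only by the tool drive_tool, never from a script. Its arguments are lists of equal length, an entry for each row: "dp": the shift along the tool's x, y, z as a fraction of full scale, a list of three; "twist": the turn about the tool's z as a fraction of full scale. In form: {"dp": [[x, y, z], ...], "twist": [twist, ...]}. A call has 1 to 10 rows; each row is the pose to reach, as a shift and turn from the pose commanded when the call began, along the tool's axes at that moment, turning the shorter way round; what a row does not reach only later rows make up. Full scale, the value 1, is 30 cm for a shift and 180 degrees for a turn. A row lasts 1/8 s, in which the tool goes at most 62.5 mm and 10.7 degrees, less where a joint would pass 70% of its speed; a pose out of reach is approached as far as the arm can. A call with a number of a shift or a turn outside -1 to 1 is refused whole. A call with a gripper value outside its range is refused whole. "jaw" is the opening, from 0 (shut) to 1 (fully open), set as the call begins (left out, the last holds). The fingers move at their own pace and stop on an object; the grip force is fixed at half the most. Time passes only in rows, so rows that repeat a pose let the fingers close. It gives the time, the measured TCP pose, the force, the opening and the grip force at its end, in the units of the state.
- monitor.state(): the state, without advancing time (a new reading comes with each control period).
- snapshot(name): name is "side" or "top" or "wrist"; returns (picture, depth): 400x640x3 uint8, red, green, blue; 400x640 float32, m along the optical axis (not along the pixel's ray), 0 where there is no reading.
- camera_info(name): a dict with "fx", "fy", "cx", "cy" (pixels), "k1" (the pictures are not rectified: a ray, as slopes to the right and down, at radius r is drawn at 1 + k1 r^2 times it, then the intrinsics apply), "rvec" (rotation vector, rad) and "tvec" (3), from world to camera coordinates, as OpenCV has them. Camera axes: x right, y down, z forward; pixel columns grow to the right and rows downward; lengths in m; the calibration is good to about 2 mm. A picture is of the moment at which its call begins: read the wrist's pose just before it. camera_info takes no time and is no camera call; for the wrist camera it gives the pose at the moment of the call.
- ctrl.job_done(): hands the job in; it is judged then, once.
The state is a dict: "clock": time; "joints": joint angles; "qvel": joint speeds; "effort": joint torques, N m; "position": TCP position; "tool_rot": TCP orientation; "wrist_force": force on the tool from outside, world axes, zero at the start; "wrist_torque": the same for the moment, N m; "grip_width": finger opening in m; "grasp_force": force on a finger pad.
Only numpy, scipy, OpenCV 4.12 (cv2) and the standard library are available. Lean on these libraries where they do the work, as an engineer would, in place of code of your own. Each camera call takes 0.05 s, during which the arm holds its last target. There are 200 camera calls.

## Working session

There is one attempt and no reset: what is moved stays moved. The work goes in short steps, Python scripts to look and compute and a tool call to move; the robot and the scene stay as the last step left them, time stands still between calls to the robot, and variables do not carry over. Pictures are saved under pics/ and viewed, at most 10 in all, crops included, and the job is handed in when it is done.

Besides the shell and the picture viewer there is one more tool, called after "Emit:" as name(argument=value, ...) on one line, values as JSON. drive_tool: Moves the arm, as the interface text tells. Shift numbers are shares of 30 cm and turn numbers shares of 180 degrees, none past 1 either way. Its arguments: {"type":"object","properties":{"dp":{"type":"array","items":{"type":"array","items":{"type":"number","minimum":-1,"maximum":1}}},"twist":{"type":"array","items":{"type":"number","minimum":-1,"maximum":1}},"jaw":{"type":"number"}},"required":["dp","twist"]}

```bash
ls; mkdir -p pics; cat > h.py <<'E'
import numpy as np, cv2
from station import monitor, snapshot, camera_info, ctrl
def cloud(name, pix=None):
    ci=camera_info(name); im,d=snapshot(name)
    K=np.array([[ci['fx'],0,ci['cx']],[0,ci['fy'],ci['cy']],[0,0,1.]])
    R=cv2.Rodrigues(np.array(ci['rvec'],float))[0]; t=np.array(ci['tvec'],float).ravel()
    v,u=np.mgrid[0:400,0:640]
    p=np.stack([u,v],-1).reshape(-1,1,2).astype(np.float64)
    n=cv2.undistortPoints(p,K,np.array([ci['k1'],0,0,0,0.])).reshape(400,640,2)
    pc=np.dstack([n,np.ones((400,640))])*d[...,None]
    w=(pc-t)@R
    w[d<=0]=np.nan
    return im,d,w
def save(im,f): cv2.imwrite(f,im[...,::-1])
E
python3 - <<'E'
from h import *
ims=[]
for n in ['top','side']:
    im,d,w=cloud(n); np.savez(n+'.npz',im=im,d=d,w=w); ims.append(im)
    save(im,f'pics/{n}.png')
s=monitor.state(); print(s['clock'],s['position'],s['tool_rot'],s['grip_width'],ctrl.tip_reach)
E
```

```text
pics
0.1 [0.15860191 0.62966154 0.23960072] [[-9.69728879e-01  2.44183551e-01 -5.42789711e-04]
 [ 2.44184152e-01  9.69726223e-01 -2.26997968e-03]
 [-2.79342828e-05 -2.33380550e-03 -9.99997276e-01]] 0.09292477657867254 0.022
```

View pics/top.png

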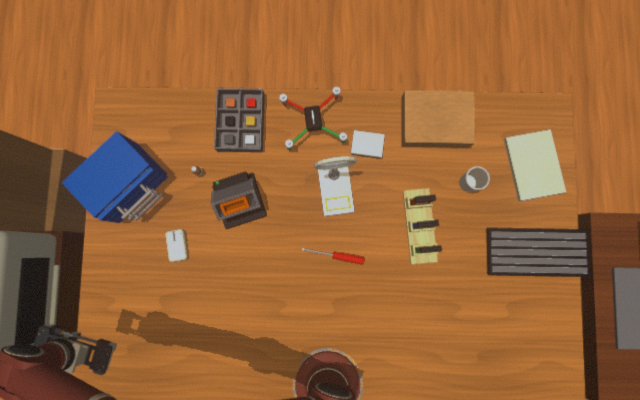

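View pics/side.png

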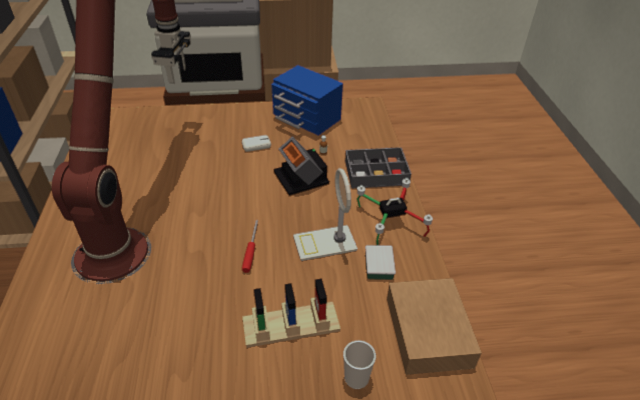

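Top view: the rack is at about (422,226) with blue in the middle pocket (425,224). The magnifier foot is at (337,190) with its yellow mark at (338,203), and the charger is at (238,200) with its orange bay at (235,207).

```bash
python3 - <<'E'
from h import *
np.set_printoptions(precision=4,suppress=True)
def rect(P):
    r=cv2.minAreaRect((P[:,:2]*1000).astype(np.float32)); return np.round(r[0],1),np.round(r[1],1),round(r[2],2)
for n in ['top','side']:
    D=np.load(n+'.npz'); im,w=D['im'],D['w']; hsv=cv2.cvtColor(im,cv2.COLOR_RGB2HSV); H,S,V=[hsv[...,i].astype(int) for i in range(3)]
    X,Y,Z=w[...,0],w[...,1],w[...,2]
    v,u=np.mgrid[0:400,0:640]
    def box(a): return (u>=a[0])&(u<=a[1])&(v>=a[2])&(v<=a[3])
    B={'top':dict(rack=(400,445,185,268),mag=(312,362,150,220),ch=(205,270,168,232)),'side':dict(rack=(240,345,275,345),mag=(290,360,165,262),ch=(270,335,130,195))}[n]
    print(n)
    m=box(B['rack']); 
    cap=w[m&(Z>0.115)&(Z<.15)]; 
    if len(cap):
        _,lab,c=cv2.kmeans(cap.astype(np.float32),3,None,(3,50,1e-4),5,0)
        for i in range(3): print('cap',rect(cap[lab.ravel()==i]),c[i],(lab==i).sum())
    P=w[m&(Z>0.035)&(Z<.055)];print('rack',rect(P),P.mean(0))
    blue=w[m&(H>105)&(H<130)&(S>120)&(V>60)];print('blue',blue.mean(0) if len(blue) else 0)
    m=box(B['mag']); P=w[m&(Z>.006)&(Z<.02)];print('foot',rect(P),P.mean(0))
    P=w[m&(H>22)&(H<33)&(S>110)&(V>120)&(Z>.006)&(Z<.03)];print('yellow',rect(P),P.mean(0))
    P=w[m&(Z>.13)&(Z<.3)];
    if len(P): print('lens',rect(P),P.mean(0),P[:,2].min(),P[:,2].max())
    m=box(B['ch']); P=w[m&(Z>.008)&(Z<.02)];print('base',rect(P))
    o=m&(H>4)&(H<16)&(S>190)&(V>110)&(Z>.06); P=w[o]; print('orange',P.mean(0),len(P),P.min(0),P.max(0))
    g=m&(S<60)&(Z>.07)&(Z<.16); P=w[g]; print('grey',len(P),np.nanmedian(P,0))
    # plane
    Q=w[m&(Z>.05)]
    best=0;rng=np.random.default_rng(0)
    for k in range(800):
        a=Q[rng.choice(len(Q),3,False)];nn=np.cross(a[1]-a[0],a[2]-a[0]);L=np.linalg.norm(nn)
        if L<1e-6: continue
        nn/=L; nn*=np.sign(nn[2]); 
        if not .7<nn[2]<.9: continue
        i=np.abs((Q-a[0])@nn)<.003
        if i.sum()>best: best=i.sum();bi=i
    q=Q[bi];c=q.mean(0);nn=np.linalg.svd(q-c)[2][2];nn*=np.sign(nn[2]);print('plane',best,len(Q),c,nn,np.degrees(np.arccos(nn[2])),np.degrees(np.arctan2(nn[1],nn[0])))
    for nm,(a,b,c,d) in [('a',B['ch']),('b',B['rack'])]:
        im2=cv2.resize(im[c:d,a:b],None,fx=6,fy=6,interpolation=cv2.INTER_CUBIC); save(im2,f'pics/{n}_{nm}.png')
a,b=[cv2.imread(f'pics/{k}_a.png') for k in('top','side')]
h=max(a.shape[0],b.shape[0]);pad=lambda x:cv2.copyMakeBorder(x,0,h-x.shape[0],0,0,0)
cv2.imwrite('pics/ch.png',np.hstack([pad(a),pad(b)]))
E
```

```text
top
cap (array([ 573.3, -281.1]), array([18.6, 61.8]), 6.61) [ 0.5727 -0.2796  0.1307] 135
cap (array([ 498.5, -287.7]), array([17.9, 59.2]), 5.89) [ 0.4982 -0.287   0.1307] 132
cap (array([ 424. , -295.5]), array([17.8, 58.8]), 6.03) [ 0.4239 -0.2947  0.131 ] 133
rack (array([ 498.7, -287.8]), array([184.2,  78. ]), 5.75) [ 0.4919 -0.2802  0.0459]
blue 0
foot (array([626. , -22.9]), array([229.6, 162.8]), 1.14) [ 0.604  -0.0195  0.0118]
yellow (array([565.9, -24.4]), array([37.4, 77.5]), 9.35) [ 0.567  -0.0257  0.0129]
lens (array([660., -10.]), array([ 13.8, 119.2]), 8.33) [ 0.659  -0.0107  0.2124] 0.13616161100577387 0.2652647733064026
base (array([575.1, 303.3]), array([188.7, 204.1]), 5.16)
orange [0.5446 0.2884 0.1048] 308 [0.5166 0.2469 0.0673] [0.5708 0.329  0.1278]
grey 745 [0.5761 0.2912 0.104 ]
plane 350 1683 [0.5457 0.2864 0.1122] [-0.515  -0.1978  0.834 ] 33.48379103423068 -158.98518287369563
side
cap (array([ 495.2, -289.1]), array([18.2, 63.8]), 6.67) [ 0.4951 -0.2936  0.1295] 201
cap (array([ 570. , -281.3]), array([19. , 61.9]), 6.14) [ 0.5692 -0.2858  0.1295] 195
cap (array([ 420.8, -297.3]), array([17.9, 62.2]), 6.42) [ 0.4212 -0.3016  0.1301] 193
rack (array([ 495.3, -288.7]), array([183.8,  82.9]), 6.14) [ 0.4933 -0.3026  0.0451]
blue [ 0.4979 -0.3172  0.0774]
foot (array([625.8, 128.7]), array([439.7, 232.9]), 80.61) [0.6105 0.032  0.012 ]
yellow (array([564. , -21.8]), array([34.9, 75.5]), 8.92) [ 0.5628 -0.026   0.0117]
lens (array([655.8, -14. ]), array([ 14.5, 117.3]), 9.36) [ 0.6558 -0.0185  0.2065] 0.13140011727072418 0.26398395771092853
base (array([580.8, 377.7]), array([222.6, 339.8]), 7.58)
orange [0.5441 0.2895 0.1085] 39 [0.5178 0.2441 0.0661] [0.5668 0.3301 0.1268]
grey 553 [0.5726 0.2404 0.0972]
plane 240 1190 [0.542  0.2805 0.112 ] [-0.5515 -0.2229  0.8039] 36.497919643181795 -157.99620431420774
```

View pics/ch.png

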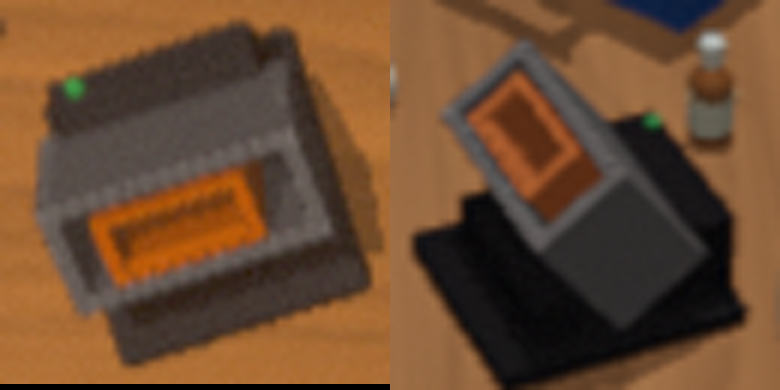

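The crops show the bay in the grey frame: its gap is wider on the robot's right (−y), so the bay is offset towards +y. The tool can only shift and twist, so I'll grip the pack by its narrow edges. That lets it pivot about the closing line as the slot guides it. First I'll hover over the charger for a wrist view.

```bash
cat >> h.py <<'E'
def plan(pts, s=None):
    """pts: rows of (x,y,z,azimuth deg of tool y); prints tool-axis fractions"""
    s=s or monitor.state(); p=np.array(s['position']); R=np.array(s['tool_rot'])
    az=np.degrees(np.arctan2(R[1,1],R[0,1]))
    print('now',p.round(4),'az',round(az,2),'t',round(s['clock'],2))
    for q in pts:
        dp=R.T@(np.array(q[:3])-p)/.3; tw=-((q[3]-az+90)%180-90)/180
        print(q,'->',dp.round(3).tolist(),round(tw,4))
E
python3 -c "
from h import *
plan([(.3,.5,.33,90),(.4,.4,.34,105),(.40,.36,.34,111)])"
```

```text
now [0.1586 0.6297 0.2396] az 75.87 t 0.1
(0.3, 0.5, 0.33, 90) -> [-0.563, -0.305, -0.301] -0.0785
(0.4, 0.4, 0.34, 105) -> [-0.967, -0.547, -0.333] -0.1619
(0.4, 0.36, 0.34, 111) -> [-1.0, -0.676, -0.333] -0.1952
```

Emit:
drive_tool(dp=[[-0.563,-0.305,-0.301],[-0.563,-0.305,-0.301],[-0.563,-0.305,-0.301],[-0.967,-0.547,-0.333],[-0.967,-0.547,-0.333],[-0.99,-0.676,-0.333],[-0.99,-0.676,-0.333],[-0.99,-0.676,-0.333]], twist=[-0.08,-0.08,-0.08,-0.16,-0.16,-0.195,-0.195,-0.195])

```text
clock: 1.1
position: [0.3971, 0.3608, 0.3404]
tool_rot: [[-0.934, -0.356, -0.001], [-0.356, 0.934, 0.0], [0.001, 0.0, -1.0]]
wrist_force: [0.2, 0.9, 0.5]
grip_width: 0.0932
grasp_force: 0.0
```

```bash
python3 -c "
from h import *
im,d,w=cloud('wrist');np.savez('wr1.npz',im=im,d=d,w=w);save(im,'pics/wr1.png')
ci=camera_info('wrist');R=cv2.Rodrigues(np.array(ci['rvec'],float))[0];print(-R.T@np.array(ci['tvec']),R[2])
plan([(.46,.29,.34,111),(.45,.1,.3,100),(.47,-.1,.25,96),(.497,-.288,.22,96)])"
```

```text
[0.33583885 0.33769028 0.48426624] [ 0.21989273  0.08769675 -0.97157422]
now [0.3962 0.3622 0.3403] az 111.04 t 1.15
(0.46, 0.29, 0.34, 111) -> [-0.112, -0.301, 0.001] 0.0002
(0.45, 0.1, 0.3, 100) -> [0.146, -0.88, 0.134] 0.0613
(0.47, -0.1, 0.25, 96) -> [0.323, -1.527, 0.3] 0.0835
(0.497, -0.288, 0.22, 96) -> [0.464, -2.144, 0.399] 0.0835
```

View pics/wr1.png

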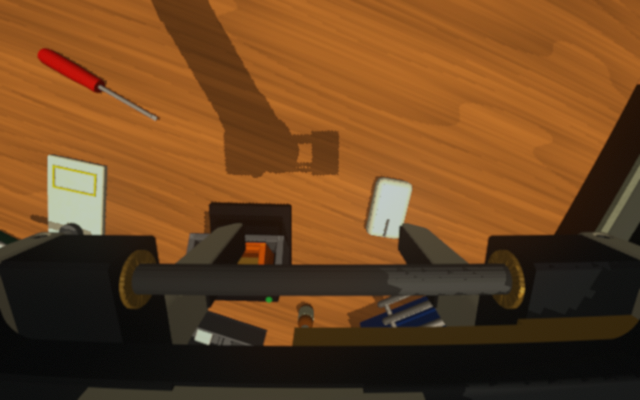

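The wrist view looks at the robot side of the tool, and the charger at (245,245) is half hidden by the gripper. I'll move out so it comes to the middle top.

Emit:
drive_tool(dp=[[-0.49,-0.44,-0.066],[-0.49,-0.44,-0.066],[-0.49,-0.44,-0.066],[-0.49,-0.44,-0.066],[-0.49,-0.44,-0.066],[-0.49,-0.44,-0.066]], twist=[0,0,0,0,0,0])

```text
clock: 1.9
position: [0.5795, 0.2933, 0.3602]
tool_rot: [[-0.932, -0.362, -0.002], [-0.362, 0.932, 0.001], [0.001, 0.002, -1.0]]
wrist_force: [0.4, 0.0, -0.4]
grip_width: 0.0928
grasp_force: 0.0
```

```bash
python3 -c "
from h import *
im,d,w=cloud('wrist');np.savez('wr2.npz',im=im,d=d,w=w)
c=im[20:260,160:460];save(cv2.resize(c,None,fx=2.5,fy=2.5,interpolation=cv2.INTER_CUBIC),'pics/wr2.png')
plan([(.46,.2,.34,105),(.45,.1,.3,100),(.47,-.1,.25,96),(.497,-.288,.22,96)])"
```

```text
now [0.5797 0.2929 0.3605] az 111.22 t 1.95
(0.46, 0.2, 0.34, 105) -> [0.484, -0.145, 0.068] 0.0345
(0.45, 0.1, 0.3, 100) -> [0.636, -0.443, 0.201] 0.0623
(0.47, -0.1, 0.25, 96) -> [0.815, -1.089, 0.367] 0.0845
(0.497, -0.288, 0.22, 96) -> [0.957, -1.706, 0.466] 0.0845
```

View pics/wr2.png

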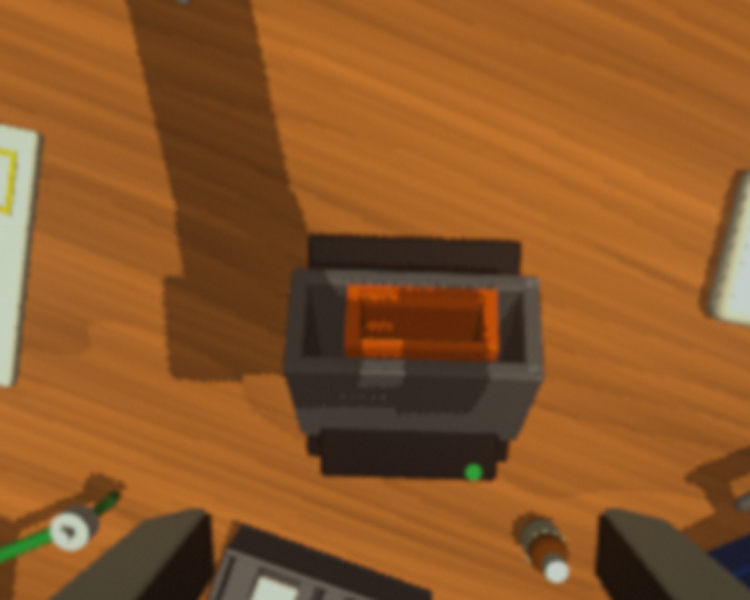

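The picture shows the charger squarely. The grey rim corners are near crop (290,270), (540,278), (543,378) and (287,372), and the orange bay spans x from 345 to 498, right of the middle (+y).

```bash
python3 - <<'E'
from h import *
np.set_printoptions(precision=4,suppress=True)
for n,off in (('wr2',(20,260,160,460)),('top',(168,232,205,270))):
    D=np.load(n+'.npz');a,b,c,d=off
    im=D['im'][a:b,c:d];w=D['w'][a:b,c:d]
    hsv=cv2.cvtColor(im,cv2.COLOR_RGB2HSV).astype(int);H,S,V=hsv[...,0],hsv[...,1],hsv[...,2]
    near=(np.hypot(w[...,0]-.55,w[...,1]-.285)<.1)&(w[...,2]>.06)
    o=near&(H>3)&(H<16)&(S>170)
    g=near&(S<90)
    # orange top: plane fit robustly over all near points with 4mm split: sweep yaw with 35deg tilt, pick sharpest upper plane
    Q=w[near]
    for yaw in range(14,25,2):
        y=np.radians(yaw);z=np.array([-np.sin(.6109)*np.cos(y),-np.sin(.6109)*np.sin(y),np.cos(.6109)])
        h,e=np.histogram(Q@z,bins=np.arange(-.4,0,.001)+0);k=h.argmax();print(n,yaw,e[k].round(4),h[k-1:k+6],end=' | ')
        # restrict
    print()
    for yaw in (17,18.5,20):
        y=np.radians(yaw);z=np.array([-np.sin(.6109)*np.cos(y),-np.sin(.6109)*np.sin(y),np.cos(.6109)])
        ex=np.array([np.cos(.6109)*np.cos(y),np.cos(.6109)*np.sin(y),np.sin(.6109)]);ey=np.cross(z,ex)
        F=np.stack([w@ex,w@ey,w@z],-1)
        zo=np.percentile(F[o][:,2],80)
        to=o&(abs(F[...,2]-zo)<.004); tg=g&(abs(F[...,2]-zo+.004)<.004)
        for nm,m in(('o',to),('g',tg)):
            P=F[m];r=cv2.minAreaRect((P[:,:2]*1000).astype(np.float32))
            lo,hi=np.percentile(P[:,:2],[1,99],axis=0);ctr=(lo+hi)/2
            print(yaw,nm,len(P),'zo',zo.round(4),'rect',np.round(r[0],1),np.round(r[1],1),round(r[2],1),'ext',hi-lo,'world',ctr[0]*ex+ctr[1]*ey+np.median(P[:,2])*z, 'fy',ctr[1].round(4))
E
```

```text
wr2 14 -0.248 [346 413 326 162 125  91  22] | wr2 16 -0.252 [327 406 377 299 168 148  60] | wr2 18 -0.256 [475 611 577 275 148 315 225] | wr2 20 -0.258 [290 792 729 195 101 318 283] | wr2 22 -0.259 [491 514 468 294 257 269 169] | wr2 24 -0.258 [309 445 389 203 159  91  10] | 
17 o 881 zo -0.2497 rect [558.8 117.2] [42.9 79.8] 2.6 ext [0.0393 0.0788] world [0.54   0.2875 0.1148] fy 0.1171
17 g 1589 zo -0.2497 rect [557.5 113.8] [ 65.  132.6] 1.8 ext [0.0651 0.1315] world [0.5435 0.2852 0.1118] fy 0.1139
18.5 o 886 zo -0.2514 rect [561.2 101.4] [42.9 79.8] 1.4 ext [0.0386 0.0787] world [0.5398 0.2875 0.1148] fy 0.1013
18.5 g 1596 zo -0.2514 rect [559.9  97.8] [ 64.9 132.5] 0.9 ext [0.0638 0.1313] world [0.5433 0.285  0.1118] fy 0.0979
20 o 875 zo -0.2528 rect [561.7  85.6] [39.9 79.8] 0.1 ext [0.0386 0.0788] world [0.5396 0.2875 0.1148] fy 0.0856
20 g 1593 zo -0.2528 rect [561.8  82. ] [132.5  64.9] 89.7 ext [0.0636 0.1314] world [0.5433 0.285  0.1118] fy 0.082
top 14 -0.252 [51 65 45 53 51 52 35] | top 16 -0.254 [64 76 59 47 48 41 33] | top 18 -0.257 [56 76 75 56 46 53 37] | top 20 -0.258 [58 78 77 45 49 39 28] | top 22 -0.259 [67 73 59 43 53 36 25] | top 24 -0.261 [54 70 56 49 66 48 32] | 
17 o 161 zo -0.2507 rect [558.9 115.8] [41.8 81. ] 3.4 ext [0.0411 0.0792] world [0.5413 0.287  0.1144] fy 0.1162
17 g 277 zo -0.2507 rect [560.5 112.1] [ 65.3 135.5] 1.7 ext [0.0643 0.1348] world [0.5462 0.2842 0.1126] fy 0.1121
18.5 o 158 zo -0.2524 rect [561.4 100.6] [40.9 79.8] 1.5 ext [0.0398 0.0789] world [0.5415 0.2873 0.1148] fy 0.1006
18.5 g 291 zo -0.2524 rect [562.3  96.1] [ 66.  135.7] 0.0 ext [0.064  0.1343] world [0.5461 0.2844 0.1125] fy 0.0964
20 o 158 zo -0.2538 rect [563.4  84.8] [40.9 79.7] 0.3 ext [0.0402 0.079 ] world [0.5415 0.2873 0.1149] fy 0.0848
20 g 298 zo -0.2538 rect [564.2  80.2] [135.7  66. ] 88.8 ext [0.0647 0.1337] world [0.5458 0.2843 0.1125] fy 0.0805
```

```bash
python3 -c "
from h import *
plan([(.47,.2,.34,103),(.46,.1,.32,97),(.46,.0,.27,96),(.46,-.05,.27,96)])"
```

```text
now [0.5797 0.2929 0.3605] az 111.22 t 1.95
(0.47, 0.2, 0.34, 103) -> [0.453, -0.157, 0.068] 0.0456
(0.46, 0.1, 0.32, 97) -> [0.605, -0.455, 0.135] 0.079
(0.46, 0.0, 0.27, 96) -> [0.725, -0.766, 0.301] 0.0845
(0.46, -0.05, 0.27, 96) -> [0.785, -0.922, 0.301] 0.0845
```

Emit:
drive_tool(dp=[[0.453,-0.157,0.068],[0.453,-0.157,0.068],[0.453,-0.157,0.068],[0.605,-0.455,0.135],[0.605,-0.455,0.135],[0.785,-0.922,0.3],[0.785,-0.922,0.3],[0.785,-0.922,0.3],[0.785,-0.922,0.3],[0.785,-0.922,0.3]], twist=[0.045,0.045,0.045,0.079,0.079,0.0845,0.0845,0.0845,0.0845,0.0845])

```text
clock: 3.2
position: [0.4609, -0.0498, 0.2709]
tool_rot: [[-0.995, -0.104, 0.001], [-0.104, 0.995, 0.001], [-0.001, 0.001, -1.0]]
wrist_force: [0.7, 0.1, -0.3]
grip_width: 0.0931
grasp_force: 0.0
```

```bash
python3 -c "
from h import *
plan([(.497,-.288,.20,96),(.497,-.288,.115,96)])"
```

```text
now [ 0.4609 -0.0498  0.2709] az 95.94 t 3.2
(0.497, -0.288, 0.2, 96) -> [-0.037, -0.802, 0.236] -0.0003
(0.497, -0.288, 0.115, 96) -> [-0.037, -0.803, 0.519] -0.0003
```

Emit:
drive_tool(dp=[[-0.037,-0.803,0.22],[-0.037,-0.803,0.22],[-0.037,-0.803,0.22],[-0.037,-0.803,0.22],[-0.037,-0.803,0.22],[-0.037,-0.803,0.3],[-0.037,-0.803,0.4],[-0.037,-0.803,0.519],[-0.037,-0.803,0.519],[-0.037,-0.803,0.519]], twist=[0,0,0,0,0,0,0,0,0,0])

```text
clock: 4.45
position: [0.4977, -0.2894, 0.1163]
tool_rot: [[-0.995, -0.103, 0.003], [-0.103, 0.995, -0.0], [-0.003, -0.001, -1.0]]
wrist_force: [-0.2, 0.5, 1.1]
grip_width: 0.093
grasp_force: 0.0
```

```bash
python3 -c "
from h import *
im,d,w=cloud('side');a=im[230:350,220:360]
im2,d,w=cloud('wrist');save(np.hstack([cv2.resize(a,(467,400)),im2[:,150:480]]),'pics/g1.png')
plan([(.497,-.288,.115,96)])"
```

```text
now [ 0.4975 -0.2905  0.1166] az 95.82 t 4.55
(0.497, -0.288, 0.115, 96) -> [0.001, 0.008, 0.005] -0.001
```

View pics/g1.png

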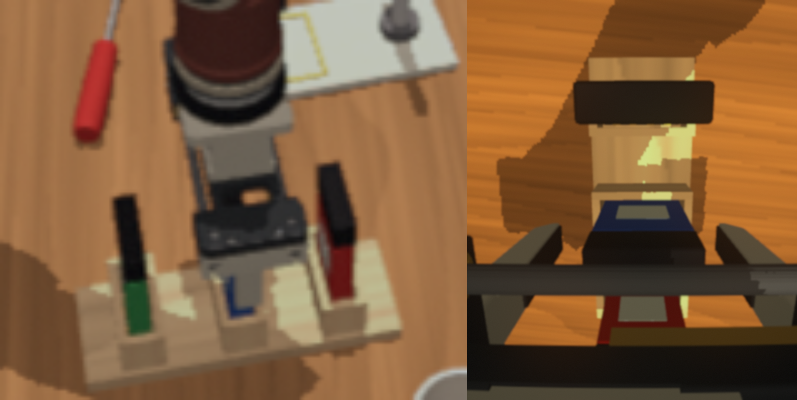

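The fingers straddle the blue pack's narrow edges: wrist pixels (545,245) and (735,245), pack between them at (640,235). Closing.

Emit:
drive_tool(dp=[[0,0,0],[0,0,0],[0,0,0],[0,0,0],[0,0,0],[0,0,0]], twist=[0,0,0,0,0,0], jaw=0.5)

```text
clock: 5.3
position: [0.4959, -0.2903, 0.1147]
tool_rot: [[-0.995, -0.1, -0.0], [-0.1, 0.995, 0.001], [0.0, 0.001, -1.0]]
wrist_force: [-0.3, 0.7, 1.3]
grip_width: 0.0603
grasp_force: 29.9
```

Emit:
drive_tool(dp=[[0,0,-0.08],[0,0,-0.18],[0,0,-0.3],[0,0,-0.44],[0,0,-0.46],[0,0,-0.46]], twist=[0,0,0,0,0,0])

```text
clock: 6.05
position: [0.4953, -0.2906, 0.2516]
tool_rot: [[-0.995, -0.1, -0.002], [-0.1, 0.995, 0.001], [0.002, 0.001, -1.0]]
wrist_force: [-0.4, 0.0, -3.1]
grip_width: 0.0603
grasp_force: 29.8
```

```bash
python3 -c "
from h import *
print(monitor.state()['wrist_force'])
plan([(.52,-.15,.25,98),(.564,-.027,.243,99)])"
```

```text
[-0.42671487  0.01331833 -3.08638809]
now [ 0.4953 -0.2906  0.2516] az 95.74 t 6.05
(0.52, -0.15, 0.25, 98) -> [-0.129, 0.458, 0.005] -0.0126
(0.564, -0.027, 0.243, 99) -> [-0.316, 0.851, 0.029] -0.0181
```

Emit:
drive_tool(dp=[[-0.06,0.15,0.005],[-0.129,0.3,0.005],[-0.129,0.458,0.005],[-0.2,0.6,0.015],[-0.27,0.74,0.029],[-0.316,0.83,0.029],[-0.316,0.851,0.029],[-0.316,0.851,0.029],[-0.316,0.851,0.029],[-0.316,0.851,0.029]], twist=[-0.006,-0.012,-0.012,-0.018,-0.018,-0.018,-0.018,-0.018,-0.018,-0.018])

```text
clock: 7.3
position: [0.5644, -0.0289, 0.244]
tool_rot: [[-0.988, -0.154, -0.0], [-0.154, 0.988, -0.001], [0.0, -0.001, -1.0]]
wrist_force: [0.2, 0.3, -1.4]
grip_width: 0.06
grasp_force: 29.8
```

```bash
python3 -c "
from h import *
plan([(.564,-.027,.243,99)])
im,d,w=cloud('side');save(cv2.resize(im[110:280,230:430],(800,600))[:, :],'pics/v.png')"
```

```text
now [ 0.5644 -0.0289  0.244 ] az 98.83 t 7.3
(0.564, -0.027, 0.243, 99) -> [0.0, 0.007, 0.003] -0.0009
```

View pics/v.png

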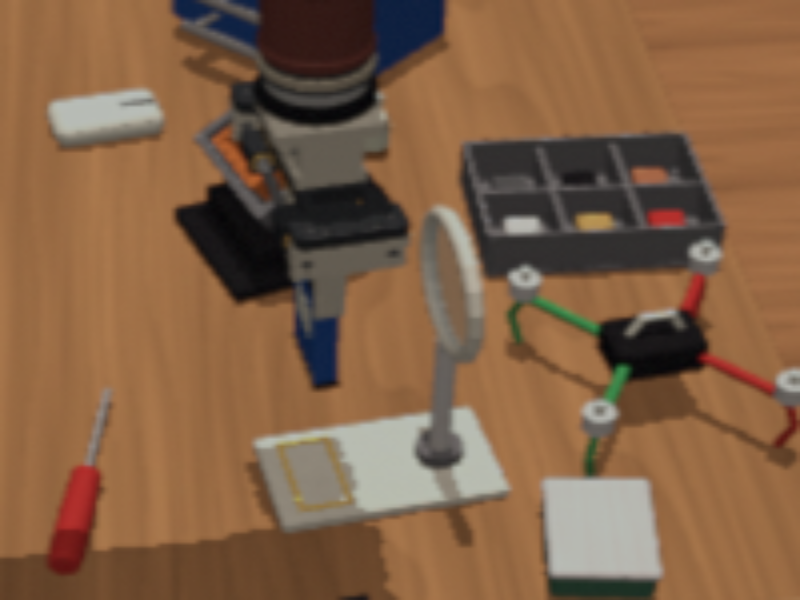

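The pack hangs over the yellow mark but may lean a little, with its bottom near (320,385) shifted towards the lens. I'll measure the tilt.

```bash
python3 - <<'E'
from h import *
np.set_printoptions(precision=4,suppress=True)
im,d,w=cloud('side');hsv=cv2.cvtColor(im,cv2.COLOR_RGB2HSV).astype(int)
m=(hsv[...,0]>100)&(hsv[...,0]<130)&(hsv[...,1]>110)&(np.hypot(w[...,0]-.566,w[...,1]+.027)<.07)&(w[...,2]>.1)
P=w[m];print(len(P),P.min(0),P.max(0))
y=np.radians(9);X=P@[np.cos(y),np.sin(y),0];Y=P@[-np.sin(y),np.cos(y),0];Z=P[:,2]
for z in np.arange(.13,.24,.008):
    k=abs(Z-z)<.004
    if k.sum()>4: print(z.round(3),k.sum(),'X',np.percentile(X[k],[3,97]),'Y',np.percentile(Y[k],[3,97]))
E
```

```text
133 [ 0.51   -0.0657  0.1466] [ 0.5742 -0.0264  0.5293]
0.154 11 X [0.547  0.5579] Y [-0.1471 -0.1432]
0.162 12 X [0.5439 0.5585] Y [-0.1473 -0.1237]
0.17 23 X [0.5431 0.5578] Y [-0.1471 -0.1137]
0.178 15 X [0.5431 0.5579] Y [-0.1475 -0.1321]
0.186 17 X [0.5424 0.5582] Y [-0.147  -0.1242]
0.194 13 X [0.544 0.558] Y [-0.1484 -0.1383]
0.202 13 X [0.5438 0.5571] Y [-0.1491 -0.1424]
0.21 14 X [0.5436 0.5576] Y [-0.1469 -0.1425]
```

The pack is upright and on position. Hold it still.

Emit:
drive_tool(dp=[[0,0,0],[0,0,0],[0,0,0],[0,0,0],[0,0,0],[0,0,0],[0,0,0],[0,0,0],[0,0,0],[0,0,0]], twist=[0,0,0,0,0,0,0,0,0,0])

```text
clock: 8.65
position: [0.5647, -0.0272, 0.2439]
tool_rot: [[-0.988, -0.156, -0.0], [-0.156, 0.988, -0.0], [0.0, -0.0, -1.0]]
wrist_force: [0.3, 0.6, -2.9]
grip_width: 0.0604
grasp_force: 29.8
```

```bash
cat >> h.py <<'E'
T=np.radians(35); YA=np.radians(20)
EX=np.array([np.cos(T)*np.cos(YA),np.cos(T)*np.sin(YA),np.sin(T)])
EZ=np.array([-np.sin(T)*np.cos(YA),-np.sin(T)*np.sin(YA),np.cos(T)])
EY=np.cross(EZ,EX)
BAY=np.array([.5405,.2874,.115])   # middle of bay top
L=.0995
def tcp(x,d,tilt):
    """TCP for pack end centre at slot x, depth d (m), pack leaning tilt deg from vertical towards slot axis"""
    a=np.radians(tilt); pz=np.array([-np.sin(a)*np.cos(YA),-np.sin(a)*np.sin(YA),np.cos(a)])
    g=BAY+x*EX-d*EZ+L*pz
    return (*(g+[0,0,.003]).round(4),110)
E
python3 - <<'E'
from h import *
plan([(.48,.0,.28,103),(.44,.15,.31,108),tcp(0,-.08,0)])
# vertical entry: +x corner deepest; end centre = corner - 9mm*(cos35,-(-sin35))
for dc,xc in((0,.004),(.012,.004)):
    x=xc-.009*np.cos(T); d=dc-.009*np.sin(T); print('corner',dc,'end centre x,d',x,d,tcp(x,d,0))
print(tcp(0,.02,35),tcp(0,.065,35))
E
```

```text
now [ 0.5647 -0.0272  0.2439] az 98.99 t 8.65
(0.48, 0.0, 0.28, 103) -> [0.265, 0.134, -0.12] -0.0223
(0.44, 0.15, 0.31, 108) -> [0.318, 0.648, -0.22] -0.05
(np.float64(0.4974), np.float64(0.2717), np.float64(0.283), 110) -> [0.066, 1.019, -0.13] -0.0612
corner 0 end centre x,d -0.0033723683986009254 -0.005162187927159414 (np.float64(0.5351), np.float64(0.2854), np.float64(0.2198), 110)
corner 0.012 end centre x,d -0.0033723683986009254 0.006837812072840586 (np.float64(0.5416), np.float64(0.2878), np.float64(0.21), 110)
(np.float64(0.4977), np.float64(0.2718), np.float64(0.1831), 110) (np.float64(0.5219), np.float64(0.2806), np.float64(0.1463), 110)
```

```bash
python3 - <<'E'
from h import *
plan([(.54,.1,.27,104),(.535,.2,.26,110),(.532,.255,.26,110),(.535,.2853,.245,110)])
E
```

```text
now [ 0.5647 -0.0272  0.2439] az 98.99 t 8.65
(0.54, 0.1, 0.27, 104) -> [0.015, 0.432, -0.087] -0.0278
(0.535, 0.2, 0.26, 110) -> [-0.021, 0.764, -0.054] -0.0612
(0.532, 0.255, 0.26, 110) -> [-0.039, 0.946, -0.054] -0.0612
(0.535, 0.2853, 0.245, 110) -> [-0.065, 1.044, -0.004] -0.0612
```

Emit:
drive_tool(dp=[[0.005,0.14,-0.05],[0.01,0.3,-0.087],[0.015,0.45,-0.087],[0.0,0.61,-0.07],[-0.02,0.764,-0.054],[-0.035,0.87,-0.054],[-0.039,0.946,-0.054],[-0.039,0.946,-0.054],[-0.039,0.946,-0.054],[-0.039,0.946,-0.054]], twist=[-0.015,-0.028,-0.04,-0.05,-0.061,-0.061,-0.061,-0.061,-0.061,-0.061])

```text
clock: 9.9
position: [0.5325, 0.2527, 0.2603]
tool_rot: [[-0.941, -0.339, 0.0], [-0.339, 0.941, -0.001], [0.0, -0.001, -1.0]]
wrist_force: [-0.1, -0.4, -2.4]
grip_width: 0.0601
grasp_force: 29.8
```

```bash
python3 - <<'E'
from h import *
s=monitor.state();print(np.round(s['wrist_force'],2),np.round(s['wrist_torque'],2))
plan([(*tcp(-.003,-.02,0)[:3],110),tcp(-.003,-.006,0),tcp(-.003,0,0),tcp(-.003,.006,0)])
E
```

```text
[-0.07 -0.42 -2.43] [ 0.01  0.03 -0.03]
now [0.5325 0.2527 0.2603] az 109.79 t 9.9
(np.float64(0.5274), np.float64(0.2826), np.float64(0.2322), 110) -> [-0.018, 0.1, 0.094] -0.0012
(np.float64(0.535), np.float64(0.2854), np.float64(0.2207), 110) -> [-0.045, 0.1, 0.132] -0.0012
(np.float64(0.5382), np.float64(0.2866), np.float64(0.2158), 110) -> [-0.056, 0.1, 0.148] -0.0012
(np.float64(0.5414), np.float64(0.2877), np.float64(0.2109), 110) -> [-0.067, 0.1, 0.165] -0.0012
```

Emit:
drive_tool(dp=[[-0.018,0.1,0.04],[-0.018,0.1,0.094],[-0.018,0.1,0.094],[-0.045,0.1,0.132],[-0.045,0.1,0.132],[-0.056,0.1,0.148],[-0.067,0.1,0.165],[-0.067,0.1,0.165],[-0.067,0.1,0.165]], twist=[-0.001,-0.001,-0.001,-0.001,-0.001,-0.001,-0.001,-0.001,-0.001])

```text
clock: 11.02
position: [0.5405, 0.2894, 0.2101]
tool_rot: [[-0.939, -0.344, -0.001], [-0.344, 0.939, -0.001], [0.001, -0.001, -1.0]]
wrist_force: [0.9, -1.2, -3.0]
grip_width: 0.0598
grasp_force: 29.9
```

```bash
python3 - <<'E'
from h import *
s=monitor.state();print(np.round(s['wrist_force'],2),np.round(s['wrist_torque'],2))
im,d,w=cloud('side');im2,d2,w2=cloud('wrist');np.savez('e1.npz',im=im,w=w,im2=im2,w2=w2)
save(np.hstack([cv2.resize(im[115:200,260:345],(400,400),interpolation=2),im2[60:330,170:470].repeat(1,0) if 0 else cv2.resize(im2[100:300,220:420],(400,400))]),'pics/e1.png')
plan([tcp(-.0016,.011,15),tcp(-.0008,.014,25),tcp(0,.018,35),tcp(0,.026,35)])
E
```

```text
[ 0.91 -1.18 -3.05] [-0.6  -0.09 -0.02]
now [0.5404 0.2896 0.2103] az 110.15 t 11.12
(np.float64(0.521), np.float64(0.2803), np.float64(0.2042), 110) -> [0.071, -0.007, 0.021] 0.0008
(np.float64(0.5079), np.float64(0.2755), np.float64(0.1963), 110) -> [0.118, -0.007, 0.047] 0.0008
(np.float64(0.4966), np.float64(0.2714), np.float64(0.1848), 110) -> [0.158, -0.007, 0.085] 0.0008
(np.float64(0.5009), np.float64(0.273), np.float64(0.1782), 110) -> [0.143, -0.007, 0.107] 0.0008
```

View pics/e1.png

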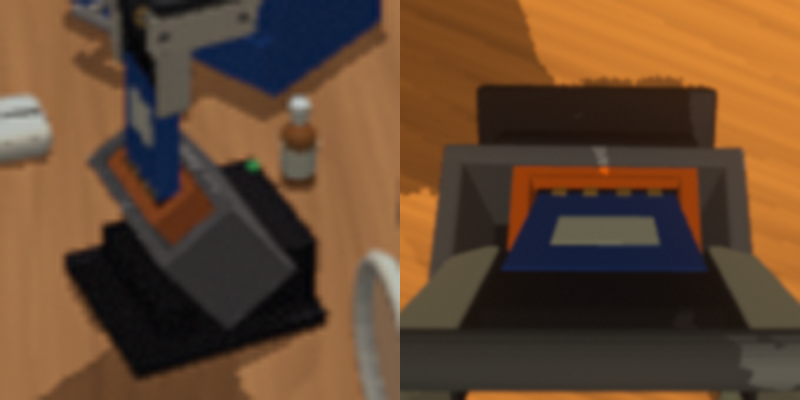

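The pack's end sits in the orange mouth (wrist: pack 533–682, bay 513–698), roughly centred and under about 1 N. Now I'll tilt it with the slot, slowly.

Emit:
drive_tool(dp=[[0.0,-0.004,0.0],[0.02,-0.004,0.005],[0.035,-0.004,0.01],[0.053,-0.004,0.015],[0.071,-0.004,0.021],[0.071,-0.004,0.021]], twist=[0,0,0,0,0,0])

```text
clock: 11.88
position: [0.5246, 0.2847, 0.2085]
tool_rot: [[-0.938, -0.345, 0.012], [-0.345, 0.938, 0.008], [-0.014, 0.003, -1.0]]
wrist_force: [3.9, 2.4, 9.5]
grip_width: 0.0597
grasp_force: 30.0
```

```bash
cat >> h.py <<'E'
def tilt():
    im,d,w=cloud('side');hsv=cv2.cvtColor(im,cv2.COLOR_RGB2HSV).astype(int)
    m=(hsv[...,0]>100)&(hsv[...,0]<130)&(hsv[...,1]>110)&(np.hypot(w[...,0]-.53,w[...,1]-.27)<.09)&(w[...,2]>.09)
    P=w[m]; X=P@[np.cos(YA),np.sin(YA),0]; Y=P@[-np.sin(YA),np.cos(YA),0]
    k=Y<np.percentile(Y,10)+.006
    r=cv2.minAreaRect((np.c_[X,P[:,2]][k]*1000).astype(np.float32))
    zs=[];
    for z in np.arange(.1,.24,.008):
        q=abs(P[:,2]-z)<.004
        if q.sum()>4: zs.append((round(z,3),int(q.sum()),*np.percentile(X[q],[3,97]).round(4).tolist()))
    print('side rect',np.round(r[1],1),round(r[2],1)); print(zs)
def st():
    s=monitor.state();print('F',np.round(s['wrist_force'],2),'M',np.round(s['wrist_torque'],2),'w',round(s['grip_width'],4)); return s
E
python3 - <<'E'
from h import *
st();tilt()
plan([tcp(-.0008,.014,25),tcp(0,.018,35),tcp(0,.026,35)])
E
```

```text
F [3.9  2.43 9.47] M [ 0.62 -1.08  0.01] w 0.0597
side rect [259.6  20.3] 87.8
[(np.float64(0.116), 5, 0.5898, 0.6021), (np.float64(0.124), 12, 0.5856, 0.6009), (np.float64(0.132), 21, 0.5852, 0.6001), (np.float64(0.14), 20, 0.5849, 0.6011), (np.float64(0.148), 13, 0.5837, 0.5949), (np.float64(0.156), 13, 0.585, 0.598), (np.float64(0.164), 9, 0.5844, 0.5972), (np.float64(0.172), 11, 0.5858, 0.5979), (np.float64(0.18), 6, 0.5836, 0.5966), (np.float64(0.188), 5, 0.5819, 0.584), (np.float64(0.196), 11, 0.5803, 0.5838), (np.float64(0.204), 7, 0.5797, 0.583), (np.float64(0.212), 7, 0.5792, 0.5809)]
now [0.5247 0.2846 0.2085] az 110.21 t 11.93
(np.float64(0.5079), np.float64(0.2755), np.float64(0.1963), 110) -> [0.064, -0.009, 0.04] 0.0012
(np.float64(0.4966), np.float64(0.2714), np.float64(0.1848), 110) -> [0.104, -0.009, 0.078] 0.0012
(np.float64(0.5009), np.float64(0.273), np.float64(0.1782), 110) -> [0.089, -0.009, 0.1] 0.0012
```

Emit:
drive_tool(dp=[[0.01,0,-0.006],[0.025,0,-0.01],[0.04,0,-0.01],[0.05,0,-0.01],[0.05,0,-0.01]], twist=[0,0,0,0,0])

```text
clock: 12.55
position: [0.5054, 0.2756, 0.2062]
tool_rot: [[-0.939, -0.345, -0.004], [-0.345, 0.939, -0.002], [0.004, -0.001, -1.0]]
wrist_force: [0.4, -0.7, -2.1]
grip_width: 0.0597
grasp_force: 30.0
```

```bash
python3 - <<'E'
from h import *
st();tilt();plan([])
E
```

```text
F [ 0.44 -0.7  -2.06] M [ 0.05  0.   -0.  ] w 0.0597
side rect [253.7  21.7] 86.8
[(np.float64(0.116), 8, 0.5679, 0.5794), (np.float64(0.124), 16, 0.5642, 0.5783), (np.float64(0.132), 14, 0.5625, 0.5745), (np.float64(0.14), 19, 0.5613, 0.575), (np.float64(0.148), 15, 0.5617, 0.5773), (np.float64(0.156), 7, 0.5628, 0.5782), (np.float64(0.164), 10, 0.564, 0.5768), (np.float64(0.172), 10, 0.5626, 0.5761), (np.float64(0.188), 7, 0.5607, 0.5623), (np.float64(0.196), 9, 0.5594, 0.5618), (np.float64(0.204), 9, 0.558, 0.5608)]
now [0.506  0.2759 0.2064] az 110.15 t 12.6
```

The pack rode out over the bevel and is free again. Its friction in the pads needs a firmer stop. The charger's back wall slopes at exactly the slot angle, so I can tilt the pack flush against its top rear edge. I'll check the profile there.

```bash
python3 - <<'E'
from h import *
s=st()
for n in ('wr2','top'):
    w=np.load(n+'.npz')['w'].reshape(-1,3); w=w[np.isfinite(w[:,0])]
    h=np.array([np.cos(YA),np.sin(YA),0]);l=np.array([-np.sin(YA),np.cos(YA),0])
    F=(w-BAY)@np.c_[h,l]; k=(abs(F[:,1])<.03)&(abs(F[:,0])<.16)
    print(n,[(int(round(x*1000)),*np.round(np.percentile(w[k&(abs(F[:,0]-x)<.003)][:,2],[5,50,95])*1000).astype(int).tolist()) for x in np.arange(-.04,.13,.006) if (k&(abs(F[:,0]-x)<.003)).sum()>3])
E
```

```text
F [ 1.05  0.31 -2.32] M [0.03 0.01 0.04] w 0.06
wr2 [(-40, 12, 14, 15), (-34, 12, 14, 15), (-28, 12, 14, 16), (-22, 14, 96, 98), (-16, 97, 104, 107), (-10, 104, 106, 107), (-4, 97, 101, 105), (2, 89, 93, 97), (8, 435, 439, 441), (14, 439, 457, 463), (20, 120, 451, 463), (26, 126, 128, 130), (32, 119, 123, 127), (38, 110, 115, 119), (44, 102, 106, 110), (50, 93, 98, 101), (56, 85, 89, 93), (62, 76, 80, 84), (68, 68, 72, 76), (74, 67, 68, 70), (80, 67, 68, 69), (86, 67, 68, 70), (92, 67, 68, 70), (98, 67, 68, 70), (104, 65, 67, 67), (122, -1, 0, 1), (128, -2, 0, 1)]
top [(-40, 9, 14, 19), (-34, 7, 14, 22), (-28, 8, 14, 19), (-22, 12, 25, 100), (-16, 29, 95, 108), (-10, 101, 106, 111), (-4, 99, 104, 109), (2, 92, 97, 103), (8, 83, 88, 92), (14, 74, 119, 127), (20, 70, 119, 129), (26, 117, 127, 133), (32, 121, 126, 131), (38, 113, 118, 121), (44, 105, 109, 115), (50, 94, 100, 104), (56, 87, 92, 97), (62, 79, 83, 90), (68, 69, 74, 80), (74, 65, 70, 73), (80, 63, 68, 73), (86, 63, 68, 72), (92, 64, 69, 75), (98, 65, 68, 74), (104, 64, 68, 70), (122, -4, 0, 6), (128, -4, 1, 5)]
```

The rear wall runs from (h=28, z=129) to (70, 69) mm, exactly 35° from vertical, with free space above the rear block. I'll tilt the pack there.

```bash
cat >> h.py <<'E'
Hh=np.array([np.cos(YA),np.sin(YA),0])
def back(t,gap=0,s=.045):
    a=np.radians(t);h=.0285+s*np.sin(T)+gap*np.cos(T);z=.1295-s*np.cos(T)+gap*np.sin(T)
    h+=.009*np.cos(a)-L*np.sin(a); z+=.009*np.sin(a)+L*np.cos(a)+.003
    p=BAY+h*Hh; return (*np.round([p[0],p[1],z],4).tolist(),110)
E
python3 - <<'E'
from h import *
p0=back(0,.012)
plan([(.506,.276,.265,110),(*p0[:2],.265,110),p0,back(0,.002),*[back(t) for t in (7,14,21,28,35,40)]])
E
```

```text
now [0.506  0.2759 0.2064] az 110.15 t 12.6
(0.506, 0.276, 0.265, 110) -> [0.0, 0.0, -0.195] 0.0009
(0.6092, 0.3124, 0.265, 110) -> [-0.364, -0.004, -0.196] 0.0009
(0.6092, 0.3124, 0.202, 110) -> [-0.365, -0.004, 0.014] 0.0009
(0.6015, 0.3096, 0.1963, 110) -> [-0.338, -0.004, 0.033] 0.0009
(0.5885, 0.3049, 0.1955, 110) -> [-0.292, -0.004, 0.036] 0.0009
(0.5771, 0.3007, 0.1944, 110) -> [-0.251, -0.004, 0.039] 0.0009
(0.5659, 0.2967, 0.1918, 110) -> [-0.212, -0.004, 0.048] 0.0009
(0.5551, 0.2927, 0.1877, 110) -> [-0.173, -0.004, 0.062] 0.0009
(0.5448, 0.289, 0.1823, 110) -> [-0.137, -0.004, 0.08] 0.0009
(0.5379, 0.2865, 0.1776, 110) -> [-0.112, -0.003, 0.096] 0.0009
```

Emit:
drive_tool(dp=[[0,0,-0.195],[0,0,-0.195],[-0.18,0,-0.195],[-0.365,0,-0.195],[-0.365,0,-0.195],[-0.365,0,-0.1],[-0.365,0,0.014],[-0.365,0,0.014],[-0.338,0,0.03],[-0.338,0,0.03]], twist=[0,0,0,0,0,0,0,0,0,0])

```text
clock: 13.85
position: [0.6016, 0.3114, 0.1997]
tool_rot: [[-0.939, -0.345, 0.001], [-0.345, 0.939, 0.001], [-0.001, 0.0, -1.0]]
wrist_force: [-0.1, -0.2, -2.3]
grip_width: 0.0598
grasp_force: 30.0
```

```bash
python3 - <<'E'
from h import *
st();tilt()
plan([back(t) for t in (7,14,21,28,35,40)])
E
```

```text
F [-0.09 -0.19 -2.26] M [0.07 0.03 0.03] w 0.0598
side rect [14.  71.8] 1.5
[(np.float64(0.108), 6, 0.6686, 0.6786), (np.float64(0.116), 15, 0.6665, 0.6768), (np.float64(0.124), 16, 0.6646, 0.6775), (np.float64(0.132), 18, 0.665, 0.6783), (np.float64(0.14), 10, 0.6648, 0.6768), (np.float64(0.148), 11, 0.6642, 0.6773), (np.float64(0.156), 9, 0.6663, 0.6754), (np.float64(0.164), 8, 0.6666, 0.6776), (np.float64(0.172), 9, 0.6639, 0.6753), (np.float64(0.18), 9, 0.6631, 0.6651), (np.float64(0.188), 14, 0.6625, 0.6652), (np.float64(0.196), 10, 0.6616, 0.6641)]
now [0.6021 0.3115 0.1998] az 110.16 t 13.9
(0.5885, 0.3049, 0.1955, 110) -> [0.05, -0.005, 0.014] 0.0009
(0.5771, 0.3007, 0.1944, 110) -> [0.091, -0.005, 0.018] 0.0009
(0.5659, 0.2967, 0.1918, 110) -> [0.13, -0.005, 0.027] 0.0009
(0.5551, 0.2927, 0.1877, 110) -> [0.169, -0.005, 0.04] 0.0009
(0.5448, 0.289, 0.1823, 110) -> [0.205, -0.005, 0.058] 0.0009
(0.5379, 0.2865, 0.1776, 110) -> [0.23, -0.005, 0.074] 0.0009
```

Emit:
drive_tool(dp=[[0.02,0,0.008],[0.035,0,0.01],[0.05,0,0.014],[0.063,0,0.015],[0.077,0,0.016],[0.091,0,0.018]], twist=[0,0,0,0,0,0])

```text
clock: 14.65
position: [0.5776, 0.3023, 0.1945]
tool_rot: [[-0.939, -0.344, 0.004], [-0.344, 0.939, 0.002], [-0.004, 0.0, -1.0]]
wrist_force: [3.6, 0.9, 3.8]
grip_width: 0.0599
grasp_force: 30.0
```

```bash
python3 - <<'E'
from h import *
st();tilt()
plan([])
E
```

```text
F [3.63 0.91 3.81] M [ 0.47 -1.29 -0.06] w 0.0599
side rect [16.  69.6] 12.2
[(np.float64(0.1), 6, 0.6601, 0.671), (np.float64(0.108), 11, 0.6536, 0.6714), (np.float64(0.116), 14, 0.6526, 0.6669), (np.float64(0.124), 15, 0.6508, 0.6667), (np.float64(0.132), 16, 0.6499, 0.6655), (np.float64(0.14), 12, 0.6489, 0.6624), (np.float64(0.148), 7, 0.6467, 0.6605), (np.float64(0.156), 10, 0.6478, 0.6607), (np.float64(0.164), 6, 0.6452, 0.6567), (np.float64(0.18), 5, 0.6412, 0.6421), (np.float64(0.188), 6, 0.6391, 0.6413), (np.float64(0.196), 7, 0.6357, 0.6409)]
now [0.5768 0.302  0.1944] az 110.14 t 14.7
```

It pivots cleanly: 12° at about 6 N. Continue to flush.

Emit:
drive_tool(dp=[[0.02,0,0.004],[0.039,0,0.009],[0.058,0,0.015],[0.078,0,0.022],[0.096,0,0.031],[0.114,0,0.04],[0.122,0,0.045],[0.122,0,0.045]], twist=[0,0,0,0,0,0,0,0])

```text
clock: 15.7
position: [0.5412, 0.289, 0.1788]
tool_rot: [[-0.939, -0.345, -0.002], [-0.345, 0.939, -0.001], [0.002, -0.0, -1.0]]
wrist_force: [1.5, 0.7, 1.2]
grip_width: 0.0593
grasp_force: 30.0
```

```bash
python3 - <<'E'
from h import *
st();tilt()
plan([])
E
```

```text
F [1.45 0.67 1.2 ] M [ 0.19 -0.4  -0.02] w 0.0593
side rect [ 33.9 184.8] 13.2
[(np.float64(0.1), 7, 0.6583, 0.674), (np.float64(0.108), 8, 0.6539, 0.6704), (np.float64(0.116), 11, 0.6459, 0.6612), (np.float64(0.124), 10, 0.6437, 0.6595), (np.float64(0.132), 8, 0.6384, 0.6536), (np.float64(0.14), 10, 0.6338, 0.6474), (np.float64(0.148), 10, 0.6269, 0.641), (np.float64(0.156), 9, 0.625, 0.6403), (np.float64(0.164), 7, 0.6224, 0.632), (np.float64(0.172), 5, 0.6231, 0.6279)]
now [0.5413 0.289  0.1788] az 110.16 t 15.75
```

Emit:
drive_tool(dp=[[0.01,0,0.006],[0.02,0,0.012],[0.02,0,0.012]], twist=[0,0,0])

```text
clock: 16.12
position: [0.5361, 0.2871, 0.1757]
tool_rot: [[-0.939, -0.345, -0.0], [-0.345, 0.939, -0.0], [0.001, -0.0, -1.0]]
wrist_force: [2.0, 0.7, -0.5]
grip_width: 0.0597
grasp_force: 30.0
```

```bash
python3 - <<'E'
from h import *
st();tilt()
plan([])
E
```

```text
F [ 2.01  0.69 -0.54] M [ 0.22 -0.54 -0.04] w 0.0597
side rect [ 33.9 189.4] 15.2
[(np.float64(0.1), 6, 0.6563, 0.6736), (np.float64(0.108), 12, 0.6506, 0.6689), (np.float64(0.116), 9, 0.6465, 0.6624), (np.float64(0.124), 9, 0.6431, 0.6588), (np.float64(0.132), 14, 0.6359, 0.653), (np.float64(0.14), 12, 0.6304, 0.6478), (np.float64(0.148), 11, 0.6254, 0.6428), (np.float64(0.156), 8, 0.6212, 0.6345), (np.float64(0.164), 9, 0.6195, 0.631)]
now [0.5362 0.2871 0.1757] az 110.16 t 16.18
```

Emit:
drive_tool(dp=[[0.01,0,0.006],[0.02,0,0.01],[0.02,0,0.01]], twist=[0,0,0])

```text
clock: 16.55
position: [0.532, 0.2856, 0.1732]
tool_rot: [[-0.939, -0.344, 0.003], [-0.344, 0.939, 0.001], [-0.004, 0.0, -1.0]]
wrist_force: [4.6, 0.6, -1.0]
grip_width: 0.06
grasp_force: 30.0
```

```bash
cat >> h.py <<'E'
def tilt2():
    im,d,w=cloud('side');hsv=cv2.cvtColor(im,cv2.COLOR_RGB2HSV).astype(int)
    m=(hsv[...,0]>100)&(hsv[...,0]<130)&(hsv[...,1]>110)&(np.hypot(w[...,0]-.55,w[...,1]-.27)<.12)&(w[...,2]>.08)&(w[...,2]<.25)
    P=w[m]; X=P@Hh; Y=P@[-np.sin(YA),np.cos(YA),0]; k=Y<np.percentile(Y,5)+.008
    A=np.c_[X,P[:,2]][k]*1000; r=cv2.minAreaRect(A.astype(np.float32)); 
    v=cv2.fitLine(A.astype(np.float32),cv2.DIST_HUBER,0,.01,.01).ravel()
    print('n',len(A),'centre h,z',np.round(r[0][0]-1000*BAY@Hh,1),round(r[0][1],1),np.round(r[1],1),round(r[2],1),'line deg from vertical',np.degrees(np.arctan2(-v[0]*np.sign(v[1]),abs(v[1]))).round(1),'Y',np.percentile(Y-BAY@[-np.sin(YA),np.cos(YA),0],[2,98]).round(4))
    return im
E
python3 - <<'E'
from h import *
st();im=tilt2();plan([])
save(cv2.resize(im[105:205,255:355],(600,600),interpolation=2),'pics/t.png')
E
```

```text
F [ 4.57  0.61 -1.02] M [ 0.53 -1.16 -0.04] w 0.06
n 85 centre h,z 32.5 137.1 [14.9 94.2] 36.6 line deg from vertical 35.4 Y [-0.0327 -0.0074]
now [0.532  0.2856 0.1732] az 110.14 t 16.6
```

View pics/t.png

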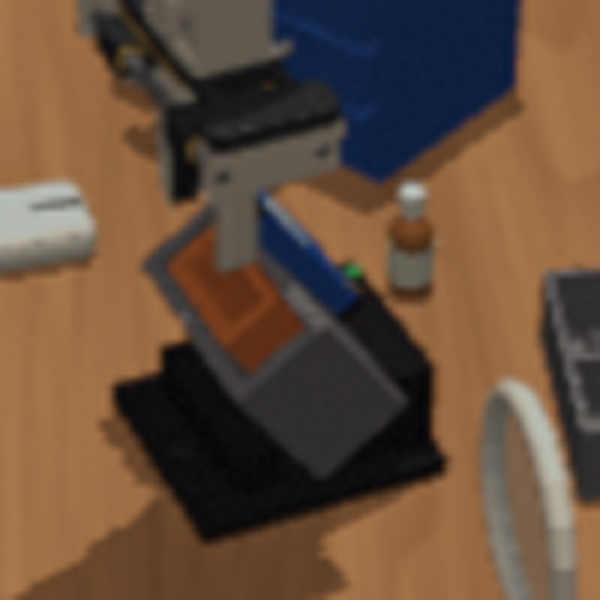

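The picture shows the pack lying flush on the charger's rear wall at 35°, blue edge (262,195)–(350,300). The fingers have slid about 15 mm past it, so the grip is marginal. The pack can rest there with its toe on the rear block, so I'll lower it almost to the block, release and regrip it centred.

Emit:
drive_tool(dp=[[-0.01,0,0.005],[-0.02,0,0.02],[-0.03,0,0.035],[-0.04,0,0.05],[-0.05,0,0.06],[-0.05,0,0.06]], twist=[0,0,0,0,0,0])

```text
clock: 17.35
position: [0.5455, 0.2906, 0.1544]
tool_rot: [[-0.939, -0.344, 0.001], [-0.344, 0.939, 0.0], [-0.001, 0.0, -1.0]]
wrist_force: [5.2, 1.9, -0.2]
grip_width: 0.0596
grasp_force: 30.0
```

```bash
python3 - <<'E'
from h import *
st();im=tilt2();plan([]);tilt()
E
```

```text
F [ 5.23  1.86 -0.23] M [ 0.58 -1.14 -0.06] w 0.0596
n 82 centre h,z 45.4 119.1 [15.4 90.1] 37.2 line deg from vertical 35.0 Y [-0.0337  0.0027]
now [0.5455 0.2906 0.1544] az 110.15 t 17.4
side rect [ 39.9 329.5] 6.8
[(np.float64(0.1), 14, 0.6568, 0.6742), (np.float64(0.108), 11, 0.6532, 0.6679), (np.float64(0.116), 11, 0.6448, 0.6615), (np.float64(0.124), 10, 0.6368, 0.6578), (np.float64(0.132), 13, 0.635, 0.6526), (np.float64(0.14), 8, 0.6319, 0.6443), (np.float64(0.148), 5, 0.6325, 0.6379)]
```

Emit:
drive_tool(dp=[[0,0,0],[0,0,0],[0,0,0]], twist=[0,0,0], jaw=0.74)

```text
clock: 17.82
position: [0.5436, 0.2898, 0.1541]
tool_rot: [[-0.939, -0.345, -0.003], [-0.345, 0.939, -0.002], [0.004, -0.0, -1.0]]
wrist_force: [-0.1, -0.9, 0.3]
grip_width: 0.0685
grasp_force: 0.0
```

```bash
python3 - <<'E'
from h import *
st();im=tilt2();plan([])
E
```

```text
F [-0.13 -0.91  0.32] M [-0.   -0.01 -0.02] w 0.0685
n 68 centre h,z 47.5 114.6 [14.1 87.9] 35.1 line deg from vertical 34.3 Y [-0.0333  0.0051]
now [0.5439 0.29   0.1543] az 110.17 t 17.88
```

Emit:
drive_tool(dp=[[0,0,-0.025],[-0.025,0.0,-0.025],[-0.049,0.0,-0.025],[-0.049,0.0,-0.025]], twist=[0,0,0,0])

```text
clock: 18.38
position: [0.5593, 0.2955, 0.1621]
tool_rot: [[-0.939, -0.344, 0.0], [-0.344, 0.939, -0.0], [-0.0, -0.0, -1.0]]
wrist_force: [0.6, -1.1, -0.0]
grip_width: 0.0689
grasp_force: 0.0
```

```bash
python3 - <<'E'
from h import *
st();im=tilt2();plan([])
p=np.array(monitor.state()['position'])-[0,0,.003]-BAY;print('grasp face x,y,z',p@EX,p@EY,p@EZ)
save(cv2.resize(im[105:205,255:355],(600,600),interpolation=2),'pics/t2.png')
E
```

```text
F [ 0.58 -1.1  -0.  ] M [-0.    0.02  0.04] w 0.0689
n 56 centre h,z 36.2 161.4 [ 31.4 173.8] 17.4 line deg from vertical 33.5 Y [-0.0345  0.0614]
now [0.5589 0.2953 0.162 ] az 110.14 t 18.43
grasp face x,y,z 0.04165184626832147 0.0011752322519772772 0.02460898379326084
```

View pics/t2.png

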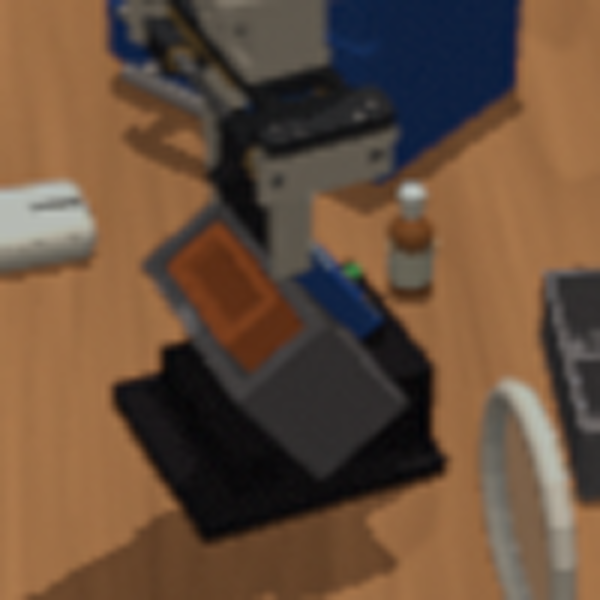

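The pack lies settled flush on the wall, blue edge (315,250)–(380,320), toe on the block, with the finger centred on its upper part. Regrip.

Emit:
drive_tool(dp=[[0,0,0],[0,0,0],[0,0,0],[0,0,0]], twist=[0,0,0,0], jaw=0.5)

```text
clock: 18.92
position: [0.5585, 0.2953, 0.1622]
tool_rot: [[-0.939, -0.345, -0.001], [-0.345, 0.939, -0.0], [0.001, -0.0, -1.0]]
wrist_force: [-0.3, 0.5, -1.6]
grip_width: 0.0596
grasp_force: 30.0
```

```bash
cat >> h.py <<'E'
def face(x,y,z):
    p=BAY+x*EX+y*EY+z*EZ; return (*(p+[0,0,.003]).round(4),110)
def gf():
    p=np.array(monitor.state()['position'])-[0,0,.003]-BAY;print('grasp face x,y,z mm',(1000*np.array([p@EX,p@EY,p@EZ])).round(1))
E
python3 - <<'E'
from h import *
st();gf();plan([face(.044,0,.027),face(.044,0,.045),face(.044,0,.08),face(.044,0,.118),face(0,0,.118)])
E
```

```text
F [-0.33  0.5  -1.57] M [0.09 0.1  0.02] w 0.0596
grasp face x,y,z mm [41.4  1.3 25. ]
now [0.5585 0.2953 0.1622] az 110.15 t 18.93
(np.float64(0.5598), np.float64(0.2944), np.float64(0.1654), 110) -> [-0.003, -0.004, -0.011] 0.0009
(np.float64(0.5501), np.float64(0.2909), np.float64(0.1801), 110) -> [0.031, -0.004, -0.06] 0.0009
(np.float64(0.5313), np.float64(0.284), np.float64(0.2088), 110) -> [0.098, -0.004, -0.155] 0.0009
(np.float64(0.5108), np.float64(0.2766), np.float64(0.2399), 110) -> [0.171, -0.004, -0.259] 0.0009
(np.float64(0.4769), np.float64(0.2643), np.float64(0.2147), 110) -> [0.291, -0.003, -0.175] 0.0009
```

Emit:
drive_tool(dp=[[-0.005,0,-0.012],[0.01,0,-0.035],[0.031,0,-0.06],[0.065,0,-0.108],[0.098,0,-0.155],[0.135,0,-0.207],[0.171,0,-0.259],[0.171,0,-0.259],[0.171,0,-0.259]], twist=[0,0,0,0,0,0,0,0,0])

```text
clock: 20.05
position: [0.5105, 0.2776, 0.2399]
tool_rot: [[-0.939, -0.345, 0.0], [-0.345, 0.939, -0.0], [0.0, -0.0, -1.0]]
wrist_force: [0.2, -0.2, -2.3]
grip_width: 0.0596
grasp_force: 30.0
```

```bash
python3 - <<'E'
from h import *
st();gf();tilt2();tilt()
E
```

```text
F [ 0.17 -0.22 -2.32] M [-0.02  0.03  0.01] w 0.0596
grasp face x,y,z mm [ 44.1   1.1 117.9]
n 78 centre h,z 1.5 188.1 [13.7 78.8] 35.2 line deg from vertical 34.8 Y [-0.0339 -0.0003]
side rect [ 39.7 193.5] 8.1
[(np.float64(0.156), 7, 0.621, 0.63), (np.float64(0.164), 10, 0.616, 0.6306), (np.float64(0.172), 11, 0.6108, 0.6268), (np.float64(0.18), 14, 0.6048, 0.6204), (np.float64(0.188), 12, 0.5992, 0.6171), (np.float64(0.196), 12, 0.5943, 0.61), (np.float64(0.204), 12, 0.5877, 0.6038), (np.float64(0.212), 7, 0.5849, 0.5975)]
```

The pack is now gripped squarely at 34.8°. Move over the slot.

Emit:
drive_tool(dp=[[0.04,0,0.028],[0.08,0,0.056],[0.12,0,0.084],[0.12,0,0.084],[0.12,0,0.084]], twist=[0,0,0,0,0])

```text
clock: 20.78
position: [0.4776, 0.2656, 0.2149]
tool_rot: [[-0.939, -0.344, 0.001], [-0.344, 0.939, 0.0], [-0.001, 0.0, -1.0]]
wrist_force: [0.1, -0.1, -2.1]
grip_width: 0.0597
grasp_force: 30.0
```

```bash
python3 - <<'E'
from h import *
st();gf();tilt2()
# wrist view: compare pack/bay lateral centre
im,d,w=cloud('wrist');hsv=cv2.cvtColor(im,cv2.COLOR_RGB2HSV).astype(int);F=(w-BAY)@np.c_[EX,EY,EZ]*1000
near=(abs(F[...,1])<70)&(abs(F[...,0])<60)
o=near&(hsv[...,0]>3)&(hsv[...,0]<16)&(hsv[...,1]>170)&(abs(F[...,2])<4)
b=near&(hsv[...,0]>100)&(hsv[...,0]<130)&(hsv[...,1]>110)&(F[...,2]>8)&(F[...,2]<90)
for n,m in(('o',o),('b',b)): 
    P=F[m];print(n,len(P), np.percentile(P,[1,50,99],axis=0).round(1) if len(P) else '')
r=np.where(b)
for v in np.unique(r[0])[::8]:
    q=F[v][b[v]];print(v,np.round([q[:,1].min(),q[:,1].max(),q[:,0].mean(),q[:,2].mean()],1))
E
```

```text
F [ 0.05 -0.07 -2.13] M [ 0.01  0.01 -0.05] w 0.0597
grasp face x,y,z mm [  1.1   1.1 117.6]
n 69 centre h,z -32.7 162.9 [13.3 68.6] 33.8 line deg from vertical 36.1 Y [-0.0333 -0.    ]
o 0 
b 0
```

```bash
python3 - <<'E'
from h import *
for src in ('old','now'):
    if src=='old': D=np.load('side.npz');im,w=D['im'],D['w']
    else: im,d,w=cloud('side')
    hsv=cv2.cvtColor(im,cv2.COLOR_RGB2HSV).astype(int);F=(w-BAY)@np.c_[EX,EY,EZ]*1000
    H,S=hsv[...,0],hsv[...,1]
    near=(abs(F[...,1])<75)&(abs(F[...,0])<50)
    o=near&(H>3)&(H<16)&(S>150)&(abs(F[...,2])<5)
    g=near&(S<60)&(abs(F[...,2]+4)<4)
    b=near&(H>100)&(H<130)&(S>110)&(F[...,2]>8)&(F[...,2]<95)
    for n,m in(('o',o),('g',g),('b',b)):
        P=F[m]
        if len(P): print(src,n,len(P),np.percentile(P,[2,10,50,90,98],axis=0).round(1).tolist())
E
```

```text
old o 119 [[-20.1, -41.8, -4.7], [-18.1, -38.2, -3.7], [-1.6, -7.0, 0.4], [14.8, 35.7, 3.2], [18.1, 41.2, 4.1]]
old g 185 [[-33.9, -72.8, -7.8], [-30.6, -69.7, -6.1], [-7.5, -21.1, -2.9], [27.3, 58.5, -0.5], [29.2, 62.1, -0.2]]
now o 95 [[-20.4, -40.0, -4.5], [-18.2, -38.6, -3.0], [5.0, -14.3, 0.5], [15.3, 28.3, 3.9], [17.0, 41.2, 4.5]]
now g 171 [[-33.9, -72.5, -7.2], [-30.5, -68.9, -5.6], [5.8, -28.0, -2.8], [27.3, 55.8, -0.5], [28.9, 63.6, -0.2]]
now b 86 [[-6.0, -32.4, 24.7], [-5.0, -31.3, 29.0], [1.4, -27.6, 53.4], [6.8, -20.5, 84.5], [7.3, 1.6, 93.2]]
```

Emit:
drive_tool(dp=[[-0.0126,0,0.0237],[-0.028,0,0.0456],[-0.0355,0,0.0565],[-0.039,0,0.062],[-0.043,0,0.0674],[-0.047,0,0.0727],[-0.051,0,0.078],[-0.051,0,0.078]], twist=[0,0,0,0,0,0,0,0])

```text
clock: 21.92
position: [0.4911, 0.271, 0.1914]
tool_rot: [[-0.939, -0.345, 0.0], [-0.345, 0.939, 0.001], [-0.0, 0.001, -1.0]]
wrist_force: [0.1, 2.6, -3.0]
grip_width: 0.0596
grasp_force: 30.0
```

```bash
python3 - <<'E'
from h import *
st();gf();tilt2()
E
```

```text
F [ 0.14  2.65 -2.97] M [0.58 0.24 0.13] w 0.0596
grasp face x,y,z mm [-0.5  1.5 89.9]
n 61 centre h,z -22.1 144.1 [13.3 62.5] 36.4 line deg from vertical 33.8 Y [-0.0319  0.0108]
```

The end is in the slot with only a light side force. I'll shift slightly towards +y and go deeper.

Emit:
drive_tool(dp=[[0,0.004,0],[-0.0076,0.004,0.0109],[-0.0153,0.004,0.0218],[-0.023,0.004,0.0328],[-0.0306,0.004,0.0437],[-0.0382,0.004,0.0546],[-0.0458,0.004,0.0655],[-0.0458,0.004,0.0655]], twist=[0,0,0,0,0,0,0,0])

```text
clock: 22.98
position: [0.5036, 0.2764, 0.1714]
tool_rot: [[-0.939, -0.344, -0.0], [-0.344, 0.939, -0.0], [0.001, -0.0, -1.0]]
wrist_force: [0.3, 0.2, -1.7]
grip_width: 0.0603
grasp_force: 30.0
```

```bash
python3 - <<'E'
from h import *
st();gf();tilt2()
E
```

```text
F [ 0.34  0.21 -1.71] M [0.01 0.05 0.05] w 0.0603
grasp face x,y,z mm [-0.8  2.3 65.8]
n 36 centre h,z -16.1 134.4 [13.8 39.8] 35.2 line deg from vertical 38.8 Y [-0.0319 -0.0004]
```

Emit:
drive_tool(dp=[[-0.0076,0,0.0109],[-0.0153,0,0.0218],[-0.023,0,0.0328],[-0.0306,0,0.0437],[-0.0344,0,0.0491],[-0.0382,0,0.0546],[-0.042,0,0.06],[-0.0458,0,0.0655],[-0.0497,0,0.071]], twist=[0,0,0,0,0,0,0,0,0])

```text
clock: 24.15
position: [0.5168, 0.2813, 0.1516]
tool_rot: [[-0.939, -0.344, -0.001], [-0.344, 0.939, -0.001], [0.002, -0.0, -1.0]]
wrist_force: [-3.8, -1.1, 6.3]
grip_width: 0.0595
grasp_force: 30.0
```

```bash
python3 - <<'E'
from h import *
st();gf();tilt2()
E
```

```text
F [-3.75 -1.13  6.25] M [-0.4   0.78 -0.09] w 0.0595
grasp face x,y,z mm [-0.7  2.4 41.5]
n 10 centre h,z -7.4 123.9 [12.  11.7] 30.2 line deg from vertical 68.8 Y [-0.0331 -0.0224]
```

About 9 N axial: the shoe is moving. Keep pressing gently.

Emit:
drive_tool(dp=[[-0.0019,0,0.0027],[-0.0038,0,0.0055],[-0.0057,0,0.0082],[-0.0076,0,0.0109],[-0.0095,0,0.0136],[-0.0095,0,0.0136]], twist=[0,0,0,0,0,0])

```text
clock: 24.95
position: [0.5181, 0.2818, 0.1498]
tool_rot: [[-0.939, -0.344, -0.004], [-0.344, 0.939, -0.002], [0.004, -0.0, -1.0]]
wrist_force: [-10.4, -4.7, 19.1]
grip_width: 0.0603
grasp_force: 30.0
```

```bash
python3 - <<'E'
from h import *
st();gf()
E
```

```text
F [-10.36  -4.67  19.12] M [-1.09  1.98 -0.15] w 0.0603
grasp face x,y,z mm [-0.6  2.4 39.2]
```

Firm stop: the force rose to 24 N. Relax the push, then let go.

Emit:
drive_tool(dp=[[0.004,0,-0.006],[0.005,0,-0.008]], twist=[0,0])

```text
clock: 25.2
position: [0.518, 0.2817, 0.1499]
tool_rot: [[-0.939, -0.344, -0.001], [-0.344, 0.939, -0.001], [0.001, -0.0, -1.0]]
wrist_force: [-3.6, -2.0, 5.7]
grip_width: 0.0602
grasp_force: 30.0
```

Emit:
drive_tool(dp=[[0,0,0],[0,0,0],[0,0,0],[0,0,0],[0,0,-0.1],[0,0,-0.2],[0,0,-0.35],[0,0,-0.5],[0,0,-0.5],[0,0,-0.5]], twist=[0,0,0,0,0,0,0,0,0,0], jaw=1)

```text
clock: 26.45
position: [0.5184, 0.2818, 0.2981]
tool_rot: [[-0.939, -0.345, -0.001], [-0.345, 0.939, -0.001], [0.001, -0.0, -1.0]]
wrist_force: [0.1, 0.1, -0.1]
grip_width: 0.0931
grasp_force: 0.0
```

```bash
python3 - <<'E'
from h import *
st();plan([])
for n in('side','top'):
    im,d,w=cloud(n);F=(w-BAY)@np.c_[EX,EY,EZ]*1000
    m=(abs(F[...,0])<16)&(abs(F[...,1])<40)&(F[...,2]>15)&(F[...,2]<90)
    P=F[m];print(n,len(P),'pct',np.percentile(P,[2,10,50,90,98],axis=0).round(1).tolist() if len(P) else '')
    k=P[:,2]>45
    print(k.sum(),P[k].mean(0),np.polyfit(P[:,2],P[:,0],1))
E
```

```text
F [ 0.09  0.09 -0.09] M [ 0.05  0.02 -0.  ] w 0.0931
now [0.5184 0.2818 0.2981] az 110.15 t 26.45
side 143 pct [[-12.8, -29.7, 16.3], [-11.0, -27.5, 22.0], [-2.3, -19.0, 52.7], [4.5, 21.6, 59.4], [5.1, 28.2, 61.2]]
85 [-3.56954558 -2.37137669 56.00277246] [-0.05934865 -0.2532079 ]
top 131 pct [[-10.2, -27.0, 20.1], [-7.2, -19.0, 48.6], [0.9, 2.8, 53.8], [8.2, 24.8, 57.7], [9.9, 29.8, 58.9]]
123 [ 0.41125374  2.86804039 53.89854302] [-0.2120909  11.90511881]
```

The cap stands about 55 mm out of the slot, so the pack is fully home. The arm is clear.

```bash
python3 -c "
from station import ctrl
print(ctrl.job_done())"
```

```text
the job is handed in; nothing more can be done
None
```

The blue pack was held still at the magnifier for over a second, then pressed home in the charger slot (cap measured about 55 mm out, as expected at the firm stop, at about 24 N peak) and released; the job is handed in at about 26.6 s, but no verdict came back.

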